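Set the sliding fence of a pastry cutting guide

TASK

Set the pastry cutting guide for the next batch: press down the yellow pad in the middle of the sliding fence to free its brake and, keeping it pressed, push the fence along its rail until it rests against the blue stop; then let the pad come up again so that the fence is held there. Do not force the fence along without the pad pressed. Nothing is to be picked up, and the cutters and other things lying about stay where they are.

Things in the scene. Friction and masses are not known exactly. Their poses are not given: they have to be found in the camera images.
- guide: The cutting guide, fixed: a flat mid-brown wooden board 300 mm (its x) by 460 mm (its y), 18 mm thick; origin at the centre of the board's underside, z up. An aluminium rail, 420 mm long, 30 mm wide, top 38 mm above the table, runs along the board's y at x = +70 mm and carries the steel fence carriage.
- pad_top (a point): Centre of the top face of the yellow press pad in the middle of the fence carriage, between its cheeks; the pad is 44 mm across the rail, 52 mm along it, its top 59 mm above the table when up. The point goes with the carriage along the rail and down with the pad. A pressing fingertip can take the carriage along by friction or by pushing against a cheek.
- pad (a joint): How far the yellow pad is pressed straight down, m: about 0 up, 0.005 at the bottom, against a spring (about 6 N to start, 8.5 N at the bottom). With the pad up a brake holds the carriage against 15 to 25 N along the rail; with the pad 2 mm or more down it slides with about 2 N. Let go, the pad springs up.
- carriage (a joint): Place of the fence carriage along the rail, m: 0 at mid-rail, growing towards the guide's +y. Carriage: 84 mm along the rail, 52 mm across, a dark upright cheek at each end (inner faces 60 mm apart, tops 71.5 mm above the table). An 8 mm thick fence bar reaches 175 mm from its middle towards the guide's -x, 21 to 41 mm above the table.
- stop_blue: The marked stop, fixed: a blue block over the rail at either end, 56 mm across the rail, 16 mm along it, top 63 mm above the table, thumbscrew head to 71 mm. Origin on the rail's centre line at the board's top face; y along the rail. The carriage rests against it when the pad's centre is 50 mm from this origin along the rail (42 mm half carriage + 8 mm half stop).
- stop_grey: A second, grey stop of the same shape on the other side of the carriage; not the one wanted. Origin as for the blue one.
- cutter_star: Loose yellow star-shaped cookie cutter, 64 mm across, 22 mm high, on the table behind the guide; origin at its centre, underside.
- cutter_dog: Loose white dog-shaped cookie cutter, 80 by 35 mm, 22 mm high, on the table behind the guide; origin near its centre, underside.
- cutter_cane: Loose red cane-shaped cookie cutter, 40 by 62 mm, 22 mm high, on the guide's board near its +y edge; origin near its centre, underside.
- cutter_heart: Loose steel heart-shaped cookie cutter, 54 mm across, 22 mm high, on the guide's board near its -y edge; origin near its centre, underside.
- rolling_pin: Loose wooden rolling pin, 380 mm long, 48 mm thick, lying front to back on the right of the guide; origin under its middle.
- flour_jar: Loose glass jar with wooden lid, 90 mm wide, 130 mm high, on the right; origin at the centre of its underside.
- egg_bowl: Loose white bowl, 130 mm wide, 60 mm high, on the left; origin at the centre of its underside.
- pastry_brush: Loose pastry brush, 200 mm long, 20 mm thick, on the left of the guide; origin under its middle.

How it is judged (in metres and radians):
On the way, in this order (a step that is already met when the one before it is completed fails the run):
1. the yellow pad is pressed at least 2 mm down while the fence is still away from the blue stop (value of joint pad above 0.002 m and not (y of pad_top in the frame of stop_blue between -0.053 and 0.053 m)), for 0.05 s.
2. the fence carriage has come up against the blue stop (gap under 3 mm) (y of pad_top in the frame of stop_blue between -0.053 and 0.053 m), for 0.1 s.
At the end, for the whole second after the job is handed in: The fence carriage rests against the blue stop (gap under 3 mm: pad centre within 53 mm of the stop's origin along the rail), at rest, and the yellow pad is up again (less than 1.5 mm down), so that the brake holds (all of step 2 and value of joint pad below 0.0015 m and velocity of joint carriage between -0.005 and 0.005 m/s); the robot touches nothing.
It fails at once if the fence is forced along the rail (faster than 8 mm/s) with its pad up (less than 0.5 mm down) (value of joint pad below 0.0005 m and (velocity of joint carriage above 0.008 m/s or velocity of joint carriage below -0.008 m/s)).
It fails at once if a cutter, the rolling pin, the jar, the bowl or the brush is picked up, carried or moved by more than 15 mm (distance of any of cutter_star, cutter_dog, cutter_cane, cutter_heart, rolling_pin, flour_jar, egg_bowl, pastry_brush from where it was at the start of the episode above 0.015 m).
It also fails if it takes over 35 s, if anything falls off the work surface, if the arm or the gripper's body presses on something with over 40 N, if the wrist force passes 120 N, or if a joint passes its speed limit or range.

ROBOT

A 6-joint arm with a two-finger parallel gripper is mounted at the origin on the work surface. World frame = base frame: x ahead of the robot, y to its left, z up, the work surface at z = 0. Lengths are in mm, angles in degrees, forces in N, time in s.
With the tool pointing down it reaches from about 300 to 850 mm from the base axis. Payload 4.2 kg.
Tool frame: the origin (TCP) lies at the very end of the fingers, on their centre line; the grasp point (between the pads) lies 19 mm behind it (env.tcp_to_grasp is the distance from the TCP to the grasp point, in mm); z points along the fingers, y is the line along which they close (so a half turn about z gives the same grasp; the last joint's range is limited). The gripper opens to 91 mm and grips with 3 to 60 N. Pads are 32 mm wide; open, the fingers measure 118 mm over their backs; the gripper's body (76 mm by 178 mm) begins 60 mm behind the grasp point.
Start: joints at [69.328, 18.312, 89.639, -0, 72.044, -1.146], TCP at [192.192, 541.946, 213.976] pointing down, gripper open.
Joint ranges: [-177.97, 177.97], [-48.28, 115.42], [12.27, 149.76], [-77.06, 257.06], [2.81, 150.46], [-146.56, 146.56]. Speed limits (degrees/s): [147.25, 147.25, 180, 180, 180, 180].

INTERFACE

Orientations are given as [roll, pitch, yaw] about the fixed x, y, z axes, in that order (R = Rz(yaw) Ry(pitch) Rx(roll)).
In Python, from workcell import env gives the robot as it stands.
- The arm moves only by the tool move_arm, never from a script. Its argument "plan" is a list of rows, each a list of 3 entries, a list of its own where there are three numbers: the shift along the world's x, y, z in cm, then the turn about the world's z in degrees, then the closure, from 0 (fully open) to 1 (shut). In form: [[[x, y, z], turn, claw], ...]. A call has 1 to 5 rows; each row shifts and turns the commanded pose from where the row before left it; what a row does not reach is not made up. A row lasts 1/10 s, in which the tool goes at most 50 mm and 8.59 degrees, less where a joint would pass 70% of its speed; a pose out of reach is approached as far as the arm can. A call is refused whole if a number of a shift passes 5 or a number of a turn 8.59, either way. A call with a gripper value outside its range is refused whole. The fingers move at their own pace and stop on an object; "squeeze" is the grip in N (left out, the last holds). Time passes only in rows, so rows that do not move let the fingers close. It gives the time, the measured TCP pose, the force, the opening and the grip force at its end, in the units of the state.
- env.state(): the state, without advancing time (a new reading comes with each control period).
- env.grab_frame(name): name is "side" or "top"; returns a dict with "frame" (384x512x3 uint8, red, green, blue), "z_map" (384x512 float32, mm along the optical axis (not along the pixel's ray), 0 where there is no reading), "fovy" (degrees; the focal length in pixels is half the picture's height over the tangent of half this angle, whatever the lens; pixels are square), "cx", "cy" (the principal point, pixels), "position" and "orientation" of the camera in the world. Camera axes: x right, y down, z forward; pixel columns grow to the right and rows downward; lengths in mm; the calibration is good to about 2 mm. A picture is of the moment at which its call begins.
- env.job_done(): hands the job in; it is judged then, once.
Trained networks look in a picture, given as the dict that the camera call returned (one of the last four; its "shot" number tells which), for a name from the list of things; names that differ only in an ending like _2 or _b are one class to them, and where a whole thing is asked for, a point or a joint stands for the part that bears it (a point fixed in the world has none). Each returns a list of dicts, best first, with "score" (0 to 1); they miss things now and then, are a little off and sometimes report something else, mostly with a low value. They report only what shows in the picture. A call takes as long as a camera call.
- env.search_frame(picture, label): "point" ([column, row] in pixels, amid what is visible of it).
- env.landmark_of(picture, label): "point" ([column, row] in pixels: a listed point, or the origin of a listed thing).
The state is a dict: "time_s": time; "qpos": joint angles; "qvel": joint speeds; "effort": joint torques, N m; "ee_pos": TCP position; "ee_rot": TCP orientation; "force": force on the tool from outside, world axes, zero at the start; "torque": the same for the moment, N m; "gripper_width": finger opening in mm; "gripper_force": force on a finger pad.
Only numpy, scipy, OpenCV 4.12 (cv2) and the standard library are available. Lean on these libraries where they do the work, as an engineer would, in place of code of your own. Each camera call takes 0.05 s, during which the arm holds its last target. There are 200 camera calls.

## Working session

There is one attempt and no reset: what is moved stays moved. The work goes in short steps, Python scripts to look and compute and a tool call to move; the robot and the scene stay as the last step left them, time stands still between calls to the robot, and variables do not carry over. Pictures are saved under pics/ and viewed, at most 10 in all, crops included, and the job is handed in when it is done.

Besides the shell and the picture viewer there is one more tool, called after "Call:" as name([rows], argument=value, ...), one row to a line, values as JSON. move_arm: Moves the arm, as the interface text tells. Its arguments: {"type":"object","properties":{"plan":{"type":"array","items":{"type":"array"}},"squeeze":{"type":"number"}},"required":["plan"]}

```bash
mkdir -p pics
cat > h.py <<'E'
import numpy as np, cv2
from scipy.spatial.transform import Rotation as R
from workcell import env
def rot(o):
    o=np.array(o,float)
    if o.shape==(3,3): return o
    return R.from_euler('xyz',o,degrees=True).as_matrix()
def world(p,uv,z=None):
    """pixel to world; by depth, or on plane z (mm)"""
    f=192/np.tan(np.radians(p['fovy'])/2)
    d=rot(p['orientation'])@np.array([(uv[0]-p['cx'])/f,(uv[1]-p['cy'])/f,1])
    o=np.array(p['position'])
    if z is None:
        c,r=int(round(uv[0])),int(round(uv[1])); s=p['z_map'][r,c]
    else: s=(z-o[2])/d[2]
    return o+s*d
E
python3 - <<'E'
from h import *
for n in ('top','side'):
    p=env.grab_frame(n); cv2.imwrite(f'pics/{n}1.png',p['frame'][:,:,::-1])
    print(n,p['position'],p['orientation'],p['fovy'],p['cx'],p['cy'])
    for l,z in (('pad_top',59),('stop_blue',18),('stop_grey',18),('guide',0)):
        for r in env.landmark_of(p,l)[:2]: print(l,np.round(r['point']),round(r['score'],2),world(p,r['point'],z).round(1),world(p,r['point']).round(1))
E
```

```text
top [ 473.33324894  -35.69808365 1412.0431657 ] [-176.00823053   -1.03931951  -88.76301094] 47.59520166958542 256.4843178243909 187.91038458777626
pad_top [318. 263.] 0.61 [ 341.2 -252.1   59. ] [ 337.4 -258.4   19.8]
pad_top [271. 197.] 0.57 [ 540.3 -104.3   59. ] [ 540.2 -104.2   61.3]
stop_blue [219. 190.] 0.66 [561.4  61.1  18. ] [558.1  57.5  69.3]
stop_grey [322. 211.] 0.54 [ 502.  -269.9   18. ] [ 501.1 -262.4   62.7]
guide [265. 218.] 0.7 [476.7 -88.2   0. ] [476.6 -86.6  43.5]
guide [304. 157.] 0.28 [ 676.1 -212.6    0. ] [ 676.6 -213.    -3.7]
side [  30.00416601 1175.96915548 1102.24014657] [-127.56079447    1.05408288 -156.26126916] 42.40664185727693 245.6605737687529 187.2999443286703
pad_top [280. 143.] 0.56 [ 581.5 -367.    59. ] [ 601.2 -422.    21.8]
pad_top [264. 184.] 0.54 [540.5 -97.5  59. ] [540.1 -96.5  59.8]
stop_blue [238. 218.] 0.49 [570.5  57.3  18. ] [559.5  80.2  40.2]
stop_grey [288. 170.] 0.56 [ 513.3 -267.1   18. ] [ 503.9 -239.    39.1]
stop_grey [244. 175.] 0.41 [ 652.9 -174.7   18. ] [ 664.  -198.6   -1.2]
guide [280. 206.] 0.86 [470.8 -76.    0. ] [245.3 564.6 564. ]
```

View pics/top1.png

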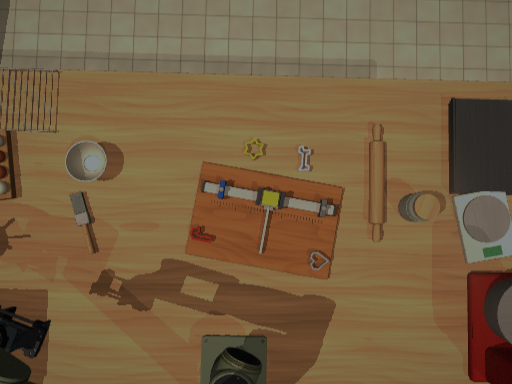

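View pics/side1.png

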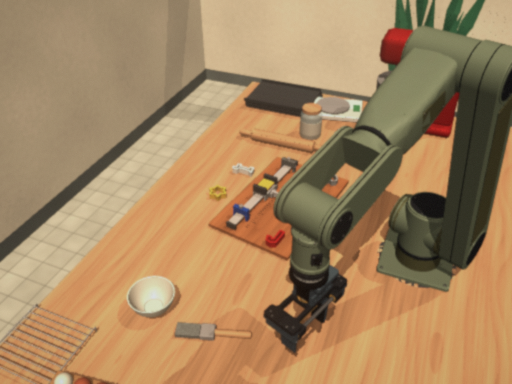

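The top picture shows the yellow pad at about (271,198), the blue stop at (221,190) to the left and the grey stop at (326,208). The rail tilts a little. The side view agrees. Next I'll measure by colour and depth.

Run:
```python
from h import *
s=env.state(); print(s['time_s'],s['ee_pos'],s['ee_rot'],s['gripper_width'],s['force'])
p=env.grab_frame('top'); h=cv2.cvtColor(p['frame'],cv2.COLOR_RGB2HSV)
def blob(lo,hi,box,zr):
    m=cv2.inRange(h,lo,hi)>0
    pts=[(world(p,(c,r)),c,r) for r,c in np.argwhere(m) if box[0]<c<box[1] and box[2]<r<box[3]]
    w=np.array([q for q,_,_ in pts if zr[0]<q[2]<zr[1]]); print(len(w),w.mean(0).round(1),np.median(w,0).round(1),w.min(0).round(),w.max(0).round()); return w
print('pad');a=blob((22,120,60),(35,255,255),(255,285,185,212),(50,80))
print('blue');b=blob((105,100,40),(130,255,255),(205,235,175,205),(50,85))
# rail: high points on rail region
zz=np.array([world(p,(c,r)) for r in range(180,218) for c in range(200,340)])
k=zz[(zz[:,2]>32)&(zz[:,2]<85)]
k=k[(k[:,0]>490)]
print(cv2.fitLine(k[:,:2].astype(np.float32),cv2.DIST_HUBER,0,.01,.01).ravel(),len(k))
d=a.mean(0)[:2]-b.mean(0)[:2];print('dist',np.hypot(*d),np.degrees(np.arctan2(*-d)))
q=cv2.resize(p['frame'][165:230,190:350,::-1],None,fx=5,fy=5,interpolation=cv2.INTER_CUBIC);cv2.imwrite('pics/c1.png',q)
```

```text
0.5 [192.1733557  541.93272456 213.93364599] [ 1.79999635e+02 -2.30708212e-03  1.60473036e+02] 91.30068475446309 [-0.28096928  1.14915657 -0.27080579]
pad
221 [ 538.4 -101.6   59.6] [ 538.1 -101.    59.7] [ 514. -129.   51.] [563. -76.  66.]
blue
65 [562.   50.8  62.9] [558.8  51.4  62.9] [537.  40.  54.] [587.  61.  70.]
[ 1.5820083e-01  9.8740697e-01  5.3912805e+02 -9.6544701e+01] 1612
dist 154.21982305583566 8.778592814340799
```

View pics/c1.png

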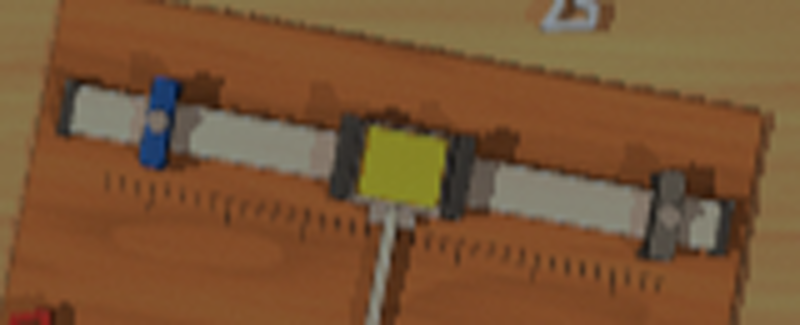

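The crop confirms this: pad at crop (403,165), blue stop at (160,122), with clear rail between them. The rail runs along (0.158, 0.987) and the travel is about 105 mm. The tool needs to turn about +10.4° so its fingers close along the rail.

Call:
move_arm([
  [[2.3,-4.25,0],5.2,1],
  [[2.3,-4.25,0],5.2,1],
  [[2.3,-4.25,0],0,1],
  [[2.3,-4.25,0],0,1],
  [[2.3,-4.25,0],0,1],
], squeeze=20)

```text
time_s: 1.05
ee_pos: [307.7, 327.8, 214.2]
ee_rot: [180.0, 0.0, 170.9]
force: [0.5, 0.2, 0.2]
gripper_width: 54.2
gripper_force: 0.0
```

Call:
move_arm([
  [[2.3,-4.25,0],0,1],
  [[2.3,-4.25,0],0,1],
  [[2.3,-4.25,0],0,1],
  [[2.3,-4.25,0],0,1],
  [[2.3,-4.25,0],0,1],
])

```text
time_s: 1.55
ee_pos: [422.9, 115.1, 214.3]
ee_rot: [180.0, 0.1, 170.9]
force: [1.4, 0.5, -0.0]
gripper_width: 14.2
gripper_force: 0.0
```

Call:
move_arm([
  [[2.3,-4.25,0],0,1],
  [[2.3,-4.25,0],0,1],
  [[2.3,-4.25,0],0,1],
  [[2.3,-4.25,-2],0,1],
  [[2.3,-4.25,-2],0,1],
])

```text
time_s: 2.05
ee_pos: [536.3, -93.9, 176.0]
ee_rot: [180.0, 0.1, 170.8]
force: [0.7, -0.3, -0.4]
gripper_width: 1.0
gripper_force: 0.0
```

Call:
move_arm([
  [[0,0,-3],0,1],
  [[0,0,-3],0,1],
  [[0,0,-1],0,1],
  [[0,0,0],0,1],
  [[0,0,0],0,1],
])

```text
time_s: 2.55
ee_pos: [536.1, -91.7, 107.0]
ee_rot: [180.0, 0.1, 170.9]
force: [-0.4, 0.0, -0.3]
gripper_width: 0.6
gripper_force: 0.0
```

Call:
move_arm([
  [[0.3,-0.4,0],0,1],
  [[0,0,-2.0],0,1],
  [[0,0,-1.8],0,1],
  [[0,0,-0.4],0,1],
  [[0,0,0],0,1],
])

```text
time_s: 3.05
ee_pos: [538.6, -95.9, 64.3]
ee_rot: [180.0, 0.0, 170.9]
force: [-0.3, -0.6, 0.3]
gripper_width: 0.3
gripper_force: 0.0
```

Run:
```python
from h import *
s=env.state(); print(s['ee_pos'],s['force'])
p=env.grab_frame('side'); cv2.imwrite('pics/s2.png',cv2.resize(p['frame'][130:250,180:340,::-1],None,fx=5,fy=5,interpolation=cv2.INTER_CUBIC))
```

```text
[538.60497497 -95.8694842   64.2776225 ] [-0.26646903 -0.63916446  0.28463171]
```

View pics/s2.png

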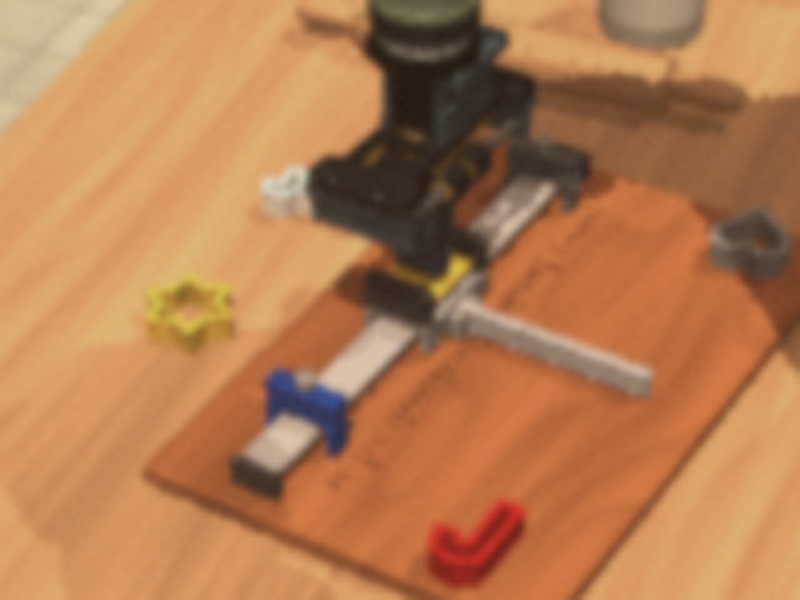

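The fingers sit over the yellow pad, between the cheeks (crop (435,265)), and the path to the blue stop (305,405) is clear. Pressing.

Call:
move_arm([
  [[0,0,-0.3],0,1],
  [[0,0,-0.3],0,1],
  [[0,0,-0.2],0,1],
  [[0,0,0],0,1],
  [[0,0,0],0,1],
])

```text
time_s: 3.6
ee_pos: [539.1, -96.0, 56.9]
ee_rot: [180.0, 0.1, 170.9]
force: [-0.9, 0.0, 7.0]
gripper_width: 0.2
gripper_force: 3.2
```

Call:
move_arm([
  [[0,0,-0.1],0,1],
  [[0,0,-0.1],0,1],
  [[0,0,-0.1],0,1],
  [[0,0,0],0,1],
  [[0,0,0],0,1],
])

```text
time_s: 4.1
ee_pos: [539.1, -96.0, 54.2]
ee_rot: [180.0, 0.1, 170.9]
force: [-0.4, 0.2, 8.2]
gripper_width: 0.1
gripper_force: 4.0
```

Call:
move_arm([
  [[0,0,-0.05],0,1],
  [[0.03,0.2,0],0,1],
  [[0.06,0.4,0],0,1],
  [[0.08,0.5,0],0,1],
  [[0.08,0.5,0],0,1],
])

```text
time_s: 4.6
ee_pos: [541.6, -80.3, 54.2]
ee_rot: [-180.0, 0.2, 170.9]
force: [-2.4, -0.8, 10.3]
gripper_width: 0.6
gripper_force: 5.5
```

Call:
move_arm([
  [[0.08,0.5,0],0,1],
  [[0.08,0.5,0],0,1],
  [[0.08,0.5,0],0,1],
  [[0.08,0.5,0],0,1],
  [[0.08,0.5,0],0,1],
])

```text
time_s: 5.1
ee_pos: [545.7, -55.2, 54.2]
ee_rot: [-180.0, 0.2, 170.9]
force: [-1.8, -1.6, 10.8]
gripper_width: 0.5
gripper_force: 5.5
```

Call:
move_arm([
  [[0.08,0.5,0],0,1],
  [[0.08,0.5,0],0,1],
  [[0.08,0.5,0],0,1],
  [[0.08,0.5,0],0,1],
  [[0.08,0.5,0],0,1],
])

```text
time_s: 5.6
ee_pos: [549.7, -30.1, 54.2]
ee_rot: [-180.0, 0.2, 170.9]
force: [-0.8, -1.6, 10.5]
gripper_width: 0.4
gripper_force: 5.4
```

Call:
move_arm([
  [[0.08,0.5,0],0,1],
  [[0.08,0.5,0],0,1],
  [[0.08,0.5,0],0,1],
  [[0,0,0],0,1],
  [[0,0,0],0,1],
])

```text
time_s: 6.1
ee_pos: [552.2, -14.4, 54.2]
ee_rot: [179.9, 0.2, 170.9]
force: [-1.2, 2.2, 10.4]
gripper_width: 0.5
gripper_force: 5.3
```

Run:
```python
from h import *
s=env.state(); print(s['ee_pos'],s['force'])
p=env.grab_frame('side'); cv2.imwrite('pics/s3.png',cv2.resize(p['frame'][130:250,180:340,::-1],None,fx=5,fy=5,interpolation=cv2.INTER_CUBIC))
```

```text
[552.23994045 -14.37767933  54.20549206] [-1.18990091  2.1691063  10.38639144]
```

View pics/s3.png

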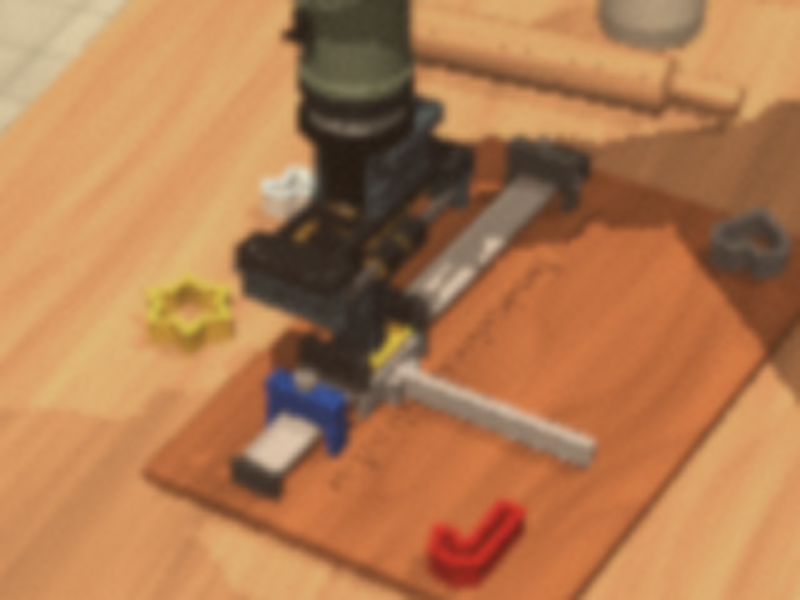

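The carriage follows the finger, with the near cheek at (335,355) and about 20 mm left to the blue stop at (305,405). Continuing.

Call:
move_arm([
  [[0.06,0.4,0],0,1],
  [[0.06,0.4,0],0,1],
  [[0.06,0.4,0],0,1],
  [[0.05,0.3,0],0,1],
  [[0,0,0],0,1],
])

```text
time_s: 6.65
ee_pos: [554.6, 0.3, 54.2]
ee_rot: [180.0, 0.2, 170.9]
force: [-1.0, 0.0, 10.5]
gripper_width: 0.3
gripper_force: 5.2
```

Call:
move_arm([
  [[0.03,0.2,0],0,1],
  [[0.03,0.2,0],0,1],
  [[0.03,0.2,0],0,1],
  [[0,0,0],0,1],
  [[0,0,0],0,1],
])

```text
time_s: 7.15
ee_pos: [555.5, 6.1, 54.2]
ee_rot: [180.0, 0.2, 170.9]
force: [-0.5, 0.2, 9.8]
gripper_width: 0.9
gripper_force: 5.2
```

Call:
move_arm([
  [[0.02,0.1,0],0,1],
  [[0.02,0.1,0],0,1],
  [[0.02,0.1,0],0,1],
  [[0,0.1,0],0,1],
  [[0,0,0],0,1],
])

```text
time_s: 7.65
ee_pos: [556.0, 8.6, 54.2]
ee_rot: [-179.9, 0.2, 171.0]
force: [-1.4, -5.6, 10.8]
gripper_width: 0.5
gripper_force: 5.2
```

Call:
move_arm([
  [[0.02,0.1,0],0,1],
  [[0.02,0.1,0],0,1],
  [[0.02,0.1,0],0,1],
  [[0,0.1,0],0,1],
  [[0,0,0],0,1],
])

```text
time_s: 8.15
ee_pos: [556.8, 12.6, 54.2]
ee_rot: [-179.9, 0.2, 171.0]
force: [-1.5, -5.7, 9.9]
gripper_width: 0.9
gripper_force: 5.1
```

Run:
```python
from h import *
p=env.grab_frame('side'); cv2.imwrite('pics/s4.png',cv2.resize(p['frame'][180:240,210:290,::-1],None,fx=10,fy=10,interpolation=cv2.INTER_CUBIC))
```

```text
(no output)
```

View pics/s4.png

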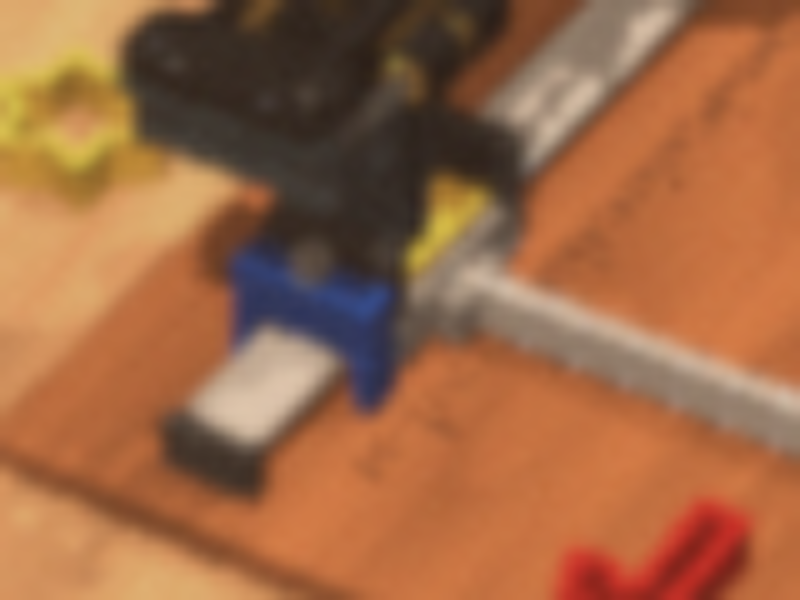

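The carriage is flush against the blue stop (330,280), and the steady 5.7 N shows the tip slipping on the pad. Lifting straight up, gently.

Call:
move_arm([
  [[0,0,0.1],0,1],
  [[0,0,0.2],0,1],
  [[0,0,0.2],0,1],
  [[0,0,0.3],0,1],
  [[0,0,0.3],0,1],
])

```text
time_s: 8.7
ee_pos: [555.2, 14.3, 63.3]
ee_rot: [180.0, -0.0, 170.9]
force: [-0.1, -0.1, -0.4]
gripper_width: 0.4
gripper_force: 0.0
```

Call:
move_arm([
  [[0,0,1],0,1],
  [[0,0,3],0,1],
  [[0,0,4],0,1],
  [[0,0,4],0,1],
  [[-4,0,2],0,1],
])

```text
time_s: 9.2
ee_pos: [520.4, 14.4, 207.2]
ee_rot: [179.9, 0.6, 170.9]
force: [-0.5, -0.4, 0.1]
gripper_width: 0.6
gripper_force: 0.0
```

Call:
move_arm([
  [[-5,0,0],0,1],
  [[-5,0,0],0,1],
  [[-5,0,0],0,1],
  [[0,0,0],0,1],
  [[0,0,0],0,1],
])

```text
time_s: 9.7
ee_pos: [365.1, 14.3, 204.1]
ee_rot: [180.0, 0.1, 170.9]
force: [0.8, -0.3, 0.4]
gripper_width: 0.8
gripper_force: 0.0
```

Run:
```python
from h import *
s=env.state(); print(s['time_s'],s['ee_pos'],s['force'])
p=env.grab_frame('side'); cv2.imwrite('pics/s5.png',cv2.resize(p['frame'][180:240,210:290,::-1],None,fx=10,fy=10,interpolation=cv2.INTER_CUBIC))
```

```text
9.7 [365.10714417  14.33038661 204.06232249] [ 0.84679306 -0.33642408  0.42537127]
```

View pics/s5.png

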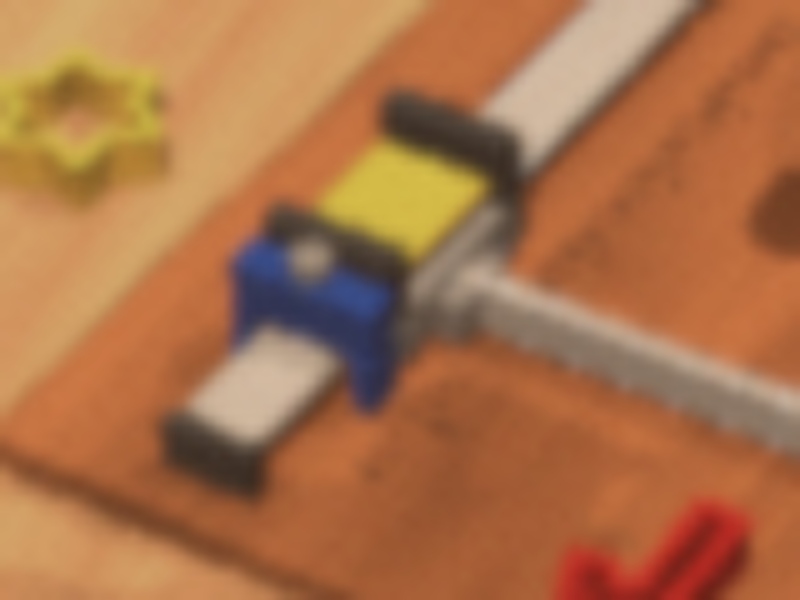

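The carriage rests against the blue stop (320,270), the pad is up (400,200), and the arm is clear.

```bash
python3 -c "
from workcell import env
print(env.job_done())"
```

```text
the job is handed in; nothing more can be done
None
```

The fence now rests against the blue stop with its pad up again and the arm clear of it; the job is handed in, with no verdict returned.

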